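Slide the heavy flour tin into the trolley's kerb corner

TASK

Before the trolley is wheeled away, park the tall flour tin: push it along the trolley top with the fingertips, touching only its blue bottom band so that it slides and never rocks or tips, until it sits squarely home in the inner corner of the green kerb, up against both arms. Do not lift it, do not touch its cream upper part, lid or knob, and leave everything else where it stands. Finish with the hand clear.

Things in the scene. Friction and masses are not known exactly. Their poses are not given: they have to be found in the camera images.
- tin: Loose tall flour tin, an upright box 110 mm (its x) by 120 mm (its y), 252 mm high, 284 with the knob. Origin: centre of its underside; z up. Lowest 90 mm: dark blue band; above: cream, metal lid, black knob. Heavy (1.3 to 2.3 kg): sliding takes up to 20 N. Pushed in its lowest 50 mm it slides; higher up it may tip. Starts with its x axis within 20 degrees of the kerb's x axis.
- tin_upper: All of the tin above the blue band (cream walls, lid and knob), fixed to the tin. Origin: 90 mm above the tin's underside, on its centre line. Must not be pushed or held.
- kerb: Fixed green L-shaped kerb, 36 mm high, 14 mm thick. Origin: the inner corner at table height; z up. The back arm's inner face is this frame's plane x = 0, running 360 mm along -y; the left arm's inner face is y = 0, running 240 mm along -x. The tin belongs inside: fully home its centre is at x = -55 mm, y = -60 mm here, its x axis along the kerb's.
- dabba: Bystander, loose: round closed stainless spice box (masala dabba), 176 mm across, 80 mm high. Origin on its underside, at the centre.
- jar: Bystander, loose: pale clear plastic jar with a blue twist cap, 80 mm across, 140 mm high. Origin on its underside, at the centre.
- tumbler1: Bystander, loose: stainless tumbler, 72 mm across the rim, 105 mm high. Origin on its underside, at the centre.
- tumbler2: Bystander, loose: second stainless tumbler, same size. Origin on its underside, at the centre.
- spatula: Bystander, loose: wooden spatula lying flat, 260 mm long. Origin on its underside.
- dish: Bystander, loose: white ceramic dish, 130 mm across, 35 mm high. Origin on its underside, at the centre.

How it is judged:
By the outcome, as a careful person would: the job done as asked, in the order asked, and still so for the second after the job is handed in, with the robot touching nothing.
It also fails if it takes over 64 s, if anything falls off the work surface, if the arm or the gripper's body presses on something with over 40 N, if the wrist force passes 120 N, or if a joint passes its speed limit or range.

ROBOT

A 6-joint arm with a two-finger parallel gripper is mounted at the origin on the work surface. World frame = base frame: x ahead of the robot, y to its left, z up, the work surface at z = 0. Lengths are in m, angles in rad, forces in N, time in s.
With the tool pointing down it reaches from about 0.325 to 0.9 m from the base axis. Payload 6.1 kg.
Tool frame: the origin (TCP) lies midway between the tips of the shut fingers; the grasp point (between the pads) lies 19 mm behind it; x points along the fingers, y is the direction in which the jaws open and shut, and the axes are right-handed (so a half turn about x gives the same grasp; the last joint's range is limited). The gripper opens to 85 mm and grips with 20 to 120 N. Pads are 22 mm wide; open, the fingers measure 114 mm over their backs; the gripper's body (76 mm by 85 mm) begins 54 mm behind the grasp point. The pads swing forward as they close: fully open they stand 13 mm farther back than shut.
Start: joints at [1.041, 0.22, 1.526, -0, 1.395, -0.126], TCP at [0.246, 0.575, 0.231] pointing down, gripper open.
Joint ranges: [-2.98, 2.98], [-0.91, 2.08], [0.09, 2.57], [-1.24, 4.39], [0.2, 2.65], [-2.68, 2.68]. Speed limits (rad/s): [2.57, 2.57, 3.01, 3.14, 3.14, 3.14].

INTERFACE

Orientations are given as [roll, pitch, yaw] about the fixed x, y, z axes, in that order (R = Rz(yaw) Ry(pitch) Rx(roll)).
In Python, from plant import movep, move_l, set_joints, gripper_to, hold, inverse_kinematics, observe, get_image, get_calibration, Unreachable, job_done gives the robot as it stands. Calls block until the motion is done:
- movep(position, orientation): joint-space move of the TCP to a pose.
- move_l(position, feed=0.15, rotation=None, max_force=None): straight line of the TCP; rotation=None keeps the orientation; feed is the mean speed in m/s. With max_force (N) it stops when the force on the tool has changed by that much, and returns True; else False.
- set_joints(angles): joint-space move.
- gripper_to(opening, f_grip=None): finger opening in m; f_grip is the grip in N (None keeps the last); returns when the fingers have stopped.
- hold(seconds).
- inverse_kinematics(position, orientation): joint angles nearest the present ones, or None.
- observe(): the state.
- get_image(name): name is "scene" or "top" or "wrist"; returns (picture, depth): 400x640x3 uint8, red, green, blue; 400x640 float32, m along the optical axis (not along the pixel's ray), 0 where there is no reading.
- get_calibration(name): a dict with "intrinsics" (3x3 intrinsics, pixels), "world_from_camera" (4x4, takes a point from camera to world coordinates). Camera axes: x right, y down, z forward; pixel columns grow to the right and rows downward; lengths in m; the calibration is good to about 2 mm. The wrist camera is an equidistant fisheye: a pixel r from the principal point sees the ray r / f radians off the axis. A picture is of the moment at which its call begins: read the wrist's pose just before it. get_calibration takes no time and is no camera call; for the wrist camera it gives the pose at the moment of the call.
A pose or a line that the arm cannot do raises Unreachable and nothing moves.
- job_done(): hands the job in, once; it reports no verdict.
The state is a dict: "time_s": time; "q": joint angles; "joint_velocities": joint speeds; "joint_torque": joint torques, N m; "eef_pos": TCP position; "tcp_rot": TCP orientation; "ft_force": force on the tool from outside, world axes, zero at the start; "torque": the same for the moment, N m; "opening": finger opening in m.
Only numpy, scipy, OpenCV 4.12 (cv2) and the standard library are available. Lean on these libraries where they do the work, as an engineer would, in place of code of your own. Each camera call takes 0.05 s, during which the arm holds its last target.

## Working session

There is one attempt and no reset: what is moved stays moved. The work goes in short steps, each a Python script; the robot and the scene stay as the last script left them, time stands still between calls to the robot, and variables do not carry over. Pictures are saved under pics/ and viewed, and the job is handed in when it is done.

```bash
ls; mkdir -p pics
python3 - <<'E'
from plant import *
import cv2,numpy as np
for n in ["scene","top","wrist"]:
    c=get_calibration(n); im,d=get_image(n)
    cv2.imwrite(f"pics/{n}0.png",im[:,:,::-1]); np.savez(f"/tmp/{n}0.npz",im=im,d=d,K=c["intrinsics"],T=c["world_from_camera"])
    print(n,np.round(c["intrinsics"],1).tolist(),np.round(c["world_from_camera"],3).tolist())
print(observe())
E
```

```text
pics
scene [[489.0, 0.0, 324.1], [0.0, 489.0, 202.7], [0.0, 0.0, 1.0]] [[-0.784, 0.325, -0.528, 1.152], [0.62, 0.426, -0.658, 0.836], [0.011, -0.844, -0.536, 0.758], [0.0, 0.0, 0.0, 1.0]]
top [[413.4, 0.0, 312.2], [0.0, 413.4, 196.3], [0.0, 0.0, 1.0]] [[0.005, -1.0, 0.028, 0.473], [-1.0, -0.004, 0.014, 0.024], [-0.014, -0.028, -1.0, 1.126], [0.0, 0.0, 0.0, 1.0]]
wrist [[309.7, 0.0, 320.1], [0.0, 309.7, 194.9], [0.0, 0.0, 1.0]] [[0.393, 0.879, 0.27, 0.177], [0.919, -0.375, -0.118, 0.603], [-0.002, 0.294, -0.956, 0.372], [0.0, 0.0, 0.0, 1.0]]
{'time_s': 0.15, 'q': array([ 1.04088727e+00,  2.21040466e-01,  1.52736425e+00,  2.36102930e-06,
        1.39470777e+00, -1.26096691e-01]), 'joint_velocities': array([-0.00052302, -0.0020581 , -0.00386363, -0.00100586, -0.00018003,
       -0.00065006]), 'joint_torque': array([ 1.70522846e-03, -4.97485507e+01, -3.89905643e+01, -1.65595739e-04,
        7.29458436e-03,  1.82593158e-05]), 'eef_pos': array([0.24533873, 0.57431842, 0.23044491]), 'tcp_rot': array([-1.69842206,  1.56927649, -2.10223484]), 'ft_force': array([-0.2205446 ,  0.22291553, -0.75053961]), 'torque': array([-0.04264272,  0.02731762, -0.01400075]), 'opening': 0.08545845774791695}
```

View pics/scene0.png

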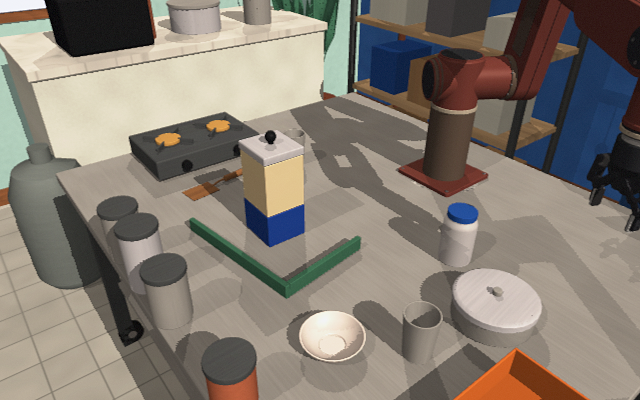

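View pics/top0.png

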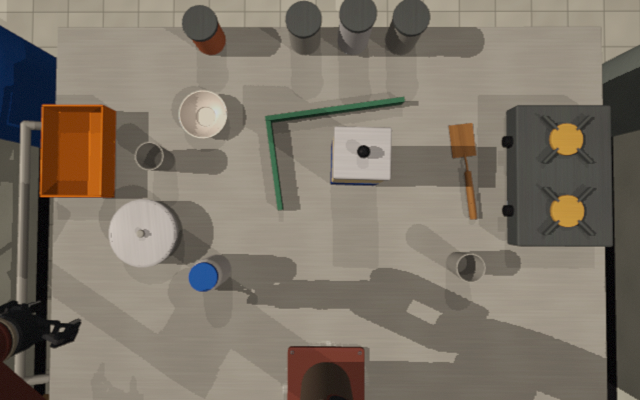

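View pics/wrist0.png

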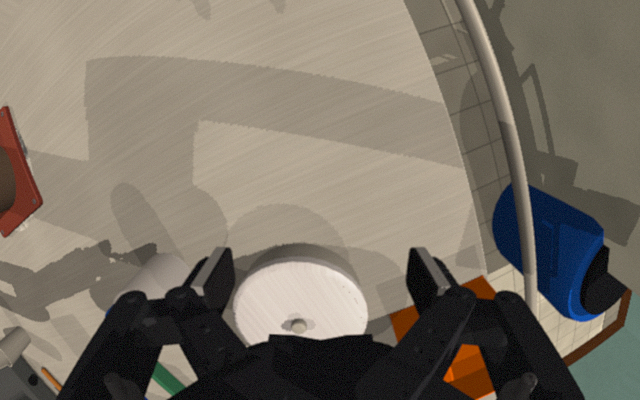

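The top view shows the kerb corner near (268,118) and the tin lid near (362,155). The spatula is at about (465,170) and tumbler2 at (470,266). Measuring next.

```bash
cat > h.py <<'E'
import numpy as np,cv2
from plant import *
def cloud(n):
    c=get_calibration(n); im,d=get_image(n); return im,d,np.array(c["intrinsics"]),np.array(c["world_from_camera"])
def pts(d,K,T):
    v,u=np.mgrid[:d.shape[0],:d.shape[1]]
    P=np.stack([(u-K[0,2])/K[0,0]*d,(v-K[1,2])/K[1,1]*d,d],-1)@T[:3,:3].T+T[:3,3]
    P[d<=0]=np.nan; return P
def onplane(uv,K,T,z):
    uv=np.asarray(uv,float); r=np.c_[(uv[:,0]-K[0,2])/K[0,0],(uv[:,1]-K[1,2])/K[1,1],np.ones(len(uv))]@T[:3,:3].T
    return T[:3,3]+r*((z-T[2,3])/r[:,2])[:,None]
def green(im):
    h=cv2.cvtColor(im,cv2.COLOR_RGB2HSV); return cv2.inRange(h,(60,90,30),(90,255,200))
def rect(Q):
    (c,s,a)=cv2.minAreaRect(Q.astype(np.float32)); return np.array(c),np.array(s),a
E
python3 - <<'E'
from h import *
L=lambda n:[np.load(f"/tmp/{n}0.npz")[k] for k in("im","d","K","T")]
for n in("top","scene"):
    im,d,K,T=L(n); P=pts(d,K,T)
    g=green(im)>0; n_,lab,st,_=cv2.connectedComponentsWithStats(g.astype(np.uint8))
    m=lab==1+np.argmax(st[1:,4])
    print(n,"green",m.sum(),st[1+np.argmax(st[1:,4])], np.nanpercentile(P[m],[5,50,95],axis=0).round(3).tolist())
    top=m&(P[...,2]>.028)
    vu=np.argwhere(top); W=onplane(vu[:,::-1],K,T,0.036)[:,:2]
    # split arms
    h=cv2.convexHull(W.astype(np.float32))[:,0]
    print("tri",cv2.minEnclosingTriangle(h.reshape(-1,1,2))[1][:,0].round(3).tolist())
    np.save(f"/tmp/g{n}.npy",W)
    t=(abs(P[...,2]-.252)<.012)&(P[...,0]>.4)&(P[...,0]<.8)&(abs(P[...,1]+.1)<.25)
    print("lid",t.sum(),np.nanmedian(P[t],0).round(4)); vu=np.argwhere(t)
    W=onplane(vu[:,::-1],K,T,0.252)[:,:2]; print(rect(W))
im,d,K,T=L("top");P=pts(d,K,T)
for nm,(u,v) in dict(table=(340,240),tumb2=(470,266),spat1=(462,140),spat2=(473,215),spat3=(452,125),dish=(203,114),jar=(203,277),tumb1=(150,156),corner=(268,118),backend=(403,99),leftend=(280,208)).items(): print(nm,P[v,u].round(3))
E
```

```text
top green 1235 [ 266   98  138  111 1235] [[0.506, -0.172, 0.026], [0.722, 0.067, 0.037], [0.757, 0.154, 0.04]]
tri [[0.7160000205039978, 0.16500000655651093], [0.7710000276565552, -0.21400000154972076], [0.4620000123977661, 0.1289999932050705]]
lid 2880 [ 0.589  -0.0692  0.253 ]
(array([ 0.58969194, -0.06979491]), array([0.12194099, 0.11232363]), 88.57701873779297)
scene green 2472 [ 190  218  170   80 2472] [[0.505, -0.158, 0.007], [0.72, 0.13, 0.028], [0.762, 0.162, 0.038]]
tri [[0.7239999771118164, 0.17399999499320984], [0.777999997138977, -0.22100000083446503], [0.4560000002384186, 0.1379999965429306]]
lid 1213 [ 0.6031 -0.0507  0.2524]
(array([ 0.59667522, -0.05865095]), array([0.14191531, 0.12218735]), 87.80533599853516)
table [ 0.386 -0.037  0.002]
tumb2 [ 0.321 -0.379  0.023]
spat1 [ 0.659 -0.367  0.001]
spat2 [ 0.456 -0.39   0.017]
spat3 [ 0.699 -0.339  0.005]
dish [0.728 0.339 0.006]
jar [0.307 0.297 0.14 ]
tumb1 [0.609 0.473 0.031]
corner [0.711 0.157 0.035]
backend [ 0.762 -0.2    0.036]
leftend [0.472 0.123 0.039]
```

```bash
cat >> h.py <<'E'
def kerb_fit(im,d,K,T):
    g=(green(im)>0).astype(np.uint8); n,lab,st,_=cv2.connectedComponentsWithStats(g); m=lab==1+np.argmax(st[1:,4])
    W=onplane(np.argwhere(m)[:,::-1],K,T,.036)[:,:2]
    th=np.deg2rad(8.1); C=np.array([.708,.152])
    for _ in range(3):
        R=np.array([[np.cos(th),-np.sin(th)],[np.sin(th),np.cos(th)]]); Q=(W-C)@R
        out=[]
        b=Q[(Q[:,1]<-.03)&(Q[:,1]>-.34)]; l=Q[(Q[:,0]<-.03)&(Q[:,0]>-.22)]
        s=[];t=[]
        for e in np.arange(-.33,-.04,.01):
            k=b[abs(b[:,1]-e)<.005,0]; s.append((e,k.max()+.0009,k.min()-.0009))
        for e in np.arange(-.21,-.04,.01):
            k=l[abs(l[:,0]-e)<.005,1]; t.append((e,k.max()+.0009,k.min()-.0009))
        s=np.array(s);t=np.array(t)
        bo=np.polyfit(s[:,0],s[:,1],1); lo=np.polyfit(t[:,0],t[:,1],1)
        th2=(lo[0]*len(t)-bo[0]*len(s))/(len(t)+len(s)); 
        dx=bo[1]-.014; dy=lo[1]-.014
        C=C+R@np.array([dx,dy]); th+=th2
    return C,th,(bo,lo,(s[:,1]-s[:,2]).mean(),(t[:,1]-t[:,2]).mean())
E
python3 - <<'E'
from h import *
im,d,K,T=[np.load(f"/tmp/top0.npz")[k] for k in("im","d","K","T")]
C,th,x=kerb_fit(im,d,K,T); print(C.round(4),np.rad2deg(th),x)
from scipy.spatial.transform import Rotation as Ro
R=np.array([[np.cos(th),-np.sin(th)],[np.sin(th),np.cos(th)]])
tc=np.array([.5897,-.0698]); print("tin in kerb",(tc-C)@R, -1.42-np.rad2deg(th))
s=observe(); Rt=Ro.from_euler('xyz',s['tcp_rot']).as_matrix(); c=get_calibration('wrist')['world_from_camera']
print(Rt.round(2), (Rt.T@(np.array(c)[:3,3]-s['eef_pos'])).round(3))
for tilt in(40,50,60):
  t=np.deg2rad(tilt)
  for name,ang in(("x",th),("y",th+np.pi/2)):
    p=np.array([np.cos(ang),np.sin(ang),0]); a=np.sin(t)*p-np.cos(t)*np.array([0,0,1.])
    for sg in(1,-1):
      y=sg*np.array([-p[1],p[0],0]); M=np.c_[a,y,np.cross(a,y)]
      e=Ro.from_matrix(M).as_euler('xyz')
      for q in ([(-.16-.055-.04,-.2),(-.13,-.06)] if name=="x" else [(-.06,-.2-.06-.05),(-.06,-.14)]):
        w=C+R@np.array(q)
        j=inverse_kinematics([*w,.02],e); print(tilt,name,sg,w.round(3),None if j is None else np.round(j,2))
E
```

```text
[0.7039 0.1491] 8.206267934805071 (array([-0.00150413,  0.01403863]), array([-0.00334944,  0.01395239]), np.float64(0.016765249563574256), np.float64(0.01241188661638723))
tin in kerb [-0.1443005  -0.20035418] -9.626267934805071
[[-0.    0.39  0.92]
 [-0.    0.92 -0.39]
 [-1.   -0.   -0.  ]] [-0.141 -0.    -0.074]
40 x 1 [ 0.48  -0.085] None
40 x 1 [0.584 0.071] None
40 x -1 [ 0.48  -0.085] [-0.68 -0.11  2.52  1.2   0.53 -0.27]
40 x -1 [0.584 0.071] None
40 y 1 [ 0.689 -0.166] [-0.58  0.94  1.06  0.5   1.64  2.32]
40 y 1 [0.665 0.002] [-0.4   0.76  1.36  0.59  1.45  2.39]
40 y -1 [ 0.689 -0.166] [-0.58  0.94  1.06  0.5   1.64 -0.82]
40 y -1 [0.665 0.002] [-0.4   0.76  1.36  0.59  1.45 -0.75]
50 x 1 [ 0.48  -0.085] None
50 x 1 [0.584 0.071] [-0.13  0.15  2.4   2.45  0.33  2.06]
50 x -1 [ 0.48  -0.085] None
50 x -1 [0.584 0.071] [-0.13  0.15  2.4   2.45  0.33 -1.09]
50 y 1 [ 0.689 -0.166] [-0.62  1.06  0.94  0.6   1.78  2.31]
50 y 1 [0.665 0.002] [-0.45  0.86  1.29  0.69  1.57  2.34]
50 y -1 [ 0.689 -0.166] [-0.62  1.06  0.94  0.6   1.78 -0.83]
50 y -1 [0.665 0.002] [-0.45  0.86  1.29  0.69  1.57 -0.81]
60 x 1 [ 0.48  -0.085] None
60 x 1 [0.584 0.071] [-0.17  0.27  2.44  2.69  0.65  1.78]
60 x -1 [ 0.48  -0.085] None
60 x -1 [0.584 0.071] [-0.17  0.27  2.44  2.69  0.65 -1.36]
60 y 1 [ 0.689 -0.166] [-0.65  1.18  0.82  0.71  1.92  2.32]
60 y 1 [0.665 0.002] [-0.49  0.97  1.22  0.78  1.7   2.3 ]
60 y -1 [ 0.689 -0.166] [-0.65  1.18  0.82  0.71  1.92 -0.82]
60 y -1 [0.665 0.002] [-0.49  0.97  1.22  0.78  1.7  -0.84]
```

```bash
cat >> h.py <<'E'
from scipy.spatial.transform import Rotation as Ro
C=np.array([.7039,.1491]); TH=np.deg2rad(8.2)
R2=np.array([[np.cos(TH),-np.sin(TH)],[np.sin(TH),np.cos(TH)]])
def wp(x,y,z): return [*(C+R2@np.array([x,y])),z]
def ori(beta,tilt,sg=-1):
    b=TH+np.deg2rad(beta);t=np.deg2rad(tilt)
    p=np.array([np.cos(b),np.sin(b),0]); a=np.sin(t)*p-np.cos(t)*np.array([0,0,1.])
    y=sg*np.array([-p[1],p[0],0]); return Ro.from_matrix(np.c_[a,y,np.cross(a,y)]).as_euler('xyz').tolist()
E
python3 - <<'E'
from h import *
for y in (-.2,-.07):
 for beta in(-60,-45,-30,0,30,45,60,90):
  for tilt in(25,35,45,55):
    r=[]
    for x in(-.24,-.2,-.16,-.12):
        j=inverse_kinematics(wp(x,y,.02),ori(beta,tilt)); r.append('-' if j is None else 'ok')
    print(y,beta,tilt,r)
E
```

```text
-0.2 -60 25 ['-', '-', '-', '-']
-0.2 -60 35 ['-', '-', '-', '-']
-0.2 -60 45 ['-', '-', '-', '-']
-0.2 -60 55 ['-', '-', '-', '-']
-0.2 -45 25 ['ok', 'ok', 'ok', 'ok']
-0.2 -45 35 ['-', '-', '-', '-']
-0.2 -45 45 ['-', '-', '-', '-']
-0.2 -45 55 ['ok', 'ok', 'ok', 'ok']
-0.2 -30 25 ['ok', 'ok', 'ok', 'ok']
-0.2 -30 35 ['-', '-', '-', 'ok']
-0.2 -30 45 ['-', '-', '-', '-']
-0.2 -30 55 ['-', 'ok', 'ok', 'ok']
-0.2 0 25 ['ok', 'ok', 'ok', 'ok']
-0.2 0 35 ['ok', 'ok', 'ok', 'ok']
-0.2 0 45 ['ok', 'ok', 'ok', 'ok']
-0.2 0 55 ['ok', 'ok', 'ok', 'ok']
-0.2 30 25 ['ok', 'ok', 'ok', 'ok']
-0.2 30 35 ['ok', 'ok', 'ok', 'ok']
-0.2 30 45 ['ok', 'ok', 'ok', 'ok']
-0.2 30 55 ['ok', 'ok', 'ok', 'ok']
-0.2 45 25 ['ok', 'ok', 'ok', 'ok']
-0.2 45 35 ['ok', 'ok', 'ok', 'ok']
-0.2 45 45 ['ok', 'ok', 'ok', 'ok']
-0.2 45 55 ['ok', 'ok', 'ok', 'ok']
-0.2 60 25 ['ok', 'ok', 'ok', 'ok']
-0.2 60 35 ['ok', 'ok', 'ok', 'ok']
-0.2 60 45 ['ok', 'ok', 'ok', 'ok']
-0.2 60 55 ['ok', 'ok', 'ok', 'ok']
-0.2 90 25 ['ok', 'ok', 'ok', 'ok']
-0.2 90 35 ['ok', 'ok', 'ok', 'ok']
-0.2 90 45 ['ok', 'ok', 'ok', 'ok']
-0.2 90 
[... 480 characters left out ...]
k']
-0.07 0 35 ['ok', 'ok', 'ok', 'ok']
-0.07 0 45 ['-', 'ok', 'ok', 'ok']
-0.07 0 55 ['-', '-', 'ok', 'ok']
-0.07 30 25 ['ok', 'ok', 'ok', 'ok']
-0.07 30 35 ['ok', 'ok', 'ok', 'ok']
-0.07 30 45 ['ok', 'ok', 'ok', 'ok']
-0.07 30 55 ['ok', 'ok', 'ok', 'ok']
-0.07 45 25 ['ok', 'ok', 'ok', 'ok']
-0.07 45 35 ['ok', 'ok', 'ok', 'ok']
-0.07 45 45 ['ok', 'ok', 'ok', 'ok']
-0.07 45 55 ['ok', 'ok', 'ok', 'ok']
-0.07 60 25 ['ok', 'ok', 'ok', 'ok']
-0.07 60 35 ['ok', 'ok', 'ok', 'ok']
-0.07 60 45 ['ok', 'ok', 'ok', 'ok']
-0.07 60 55 ['ok', 'ok', 'ok', 'ok']
-0.07 90 25 ['ok', 'ok', 'ok', 'ok']
-0.07 90 35 ['ok', 'ok', 'ok', 'ok']
-0.07 90 45 ['ok', 'ok', 'ok', 'ok']
-0.07 90 55 ['ok', 'ok', 'ok', 'ok']
```

Run:
```python
from h import *
for sg in(1,-1):
 for tilt in(40,45,50):
  for x,y,z in((-.26,-.2,.2),(-.26,-.2,.02),(-.22,-.2,.02),(-.12,-.2,.02),(-.14,-.07,.02),(-.18,-.07,.15)):
    j=inverse_kinematics(wp(x,y,z),ori(0,tilt,sg)); print(sg,tilt,x,y,z,None if j is None else np.round(j,2))
print(ori(0,45,-1))
```

```text
1 40 -0.26 -0.2 0.2 None
1 40 -0.26 -0.2 0.02 None
1 40 -0.22 -0.2 0.02 None
1 40 -0.12 -0.2 0.02 None
1 40 -0.14 -0.07 0.02 None
1 40 -0.18 -0.07 0.15 [-0.17 -0.39  2.41  0.44  0.49 -2.21]
1 45 -0.26 -0.2 0.2 None
1 45 -0.26 -0.2 0.02 [-0.76 -0.09  2.57  1.42  0.59  2.6 ]
1 45 -0.22 -0.2 0.02 [-0.65  0.    2.48  1.5   0.53  2.6 ]
1 45 -0.12 -0.2 0.02 [-0.46  0.2   2.26  1.59  0.41  2.67]
1 45 -0.14 -0.07 0.02 [-0.16  0.09  2.39  2.02  0.23  2.47]
1 45 -0.18 -0.07 0.15 [-0.19 -0.42  2.48  0.64  0.41 -2.41]
1 50 -0.26 -0.2 0.2 None
1 50 -0.26 -0.2 0.02 None
1 50 -0.22 -0.2 0.02 [-0.7   0.05  2.51  1.71  0.61  2.35]
1 50 -0.12 -0.2 0.02 [-0.49  0.23  2.3   1.86  0.49  2.38]
1 50 -0.14 -0.07 0.02 [-0.17  0.13  2.42  2.38  0.35  2.1 ]
1 50 -0.18 -0.07 0.15 None
-1 40 -0.26 -0.2 0.2 [-0.69 -0.62  2.45  0.65  0.91  0.43]
-1 40 -0.26 -0.2 0.02 [-0.69 -0.12  2.53  1.2   0.54 -0.28]
-1 40 -0.22 -0.2 0.02 [-0.6  -0.02  2.44  1.24  0.48 -0.25]
-1 40 -0.12 -0.2 0.02 [-0.43  0.18  2.22  1.25  0.38 -0.11]
-1 40 -0.14 -0.07 0.02 None
-1 40 -0.18 -0.07 0.15 [-0.17 -0.39  2.41  0.44  0.49  0.93]
-1 45 -0.26 -0.2 0.2 [-0.76 -0.67  2.51  0.78  0.91  0.3 ]
-1 45 -0.26 -0.2 0.02 [-0.76 -0.09  2.57  1.42  0.59 -0.54]
-1 45 -0.22 -0.2 0.02 [-0.65  0.    2.48  1.5   0.53 -0.54]
-1 45 -0.12 -0.2 0.02 [-0.46  0.2   2.26  1.59  0.41 -0.47]
-1 45 -0.14 -0.07 0.02 [-0.16  0.09  2.39  2.02  0.23 -0.67]
-1 45 -0.18 -0.07 0.15 [-0.19 -0.42  2.48  0.64  0.41  0.73]
-1 50 -0.26 -0.2 0.2 None
-1 50 -0.26 -0.2 0.02 None
-1 50 -0.22 -0.2 0.02 [-0.7   0.05  2.51  1.71  0.61 -0.79]
-1 50 -0.12 -0.2 0.02 [-0.49  0.23  2.3   1.86  0.49 -0.76]
-1 50 -0.14 -0.07 0.02 [-0.17  0.13  2.42  2.38  0.35 -1.05]
-1 50 -0.18 -0.07 0.15 [-0.22 -0.44  2.54  0.93  0.34  0.43]
[3.141592653589793, 0.7853981633974487, 0.143116998663535]
```

Run:
```python
from h import *
q=observe()['q']; q[1]=-.3; set_joints(q.tolist())
print(observe()['eef_pos'])
gripper_to(.05)
j=np.array([-0.69,-0.62,2.45,.65,.91,.43]); 
a=j.copy(); a[0]=-1.1
set_joints(a.tolist()); s=observe(); print(s['eef_pos'],s['opening'],s['time_s'])
movep(wp(-.26,-.2,.2),ori(0,42)); s=observe(); print(s['eef_pos'],s['q'].round(2))
move_l(wp(-.26,-.2,.02),.12); s=observe(); print(s['eef_pos'],s['q'].round(2),s['time_s'],s['ft_force'].round(1))
im,_=get_image("scene"); cv2.imwrite("pics/s1.png",im[:,:,::-1])
im,_=get_image("top"); cv2.imwrite("pics/t1.png",im[:,:,::-1])
```

```text
[0.22424008 0.53809977 0.54704835]
[ 0.40361028 -0.26704068  0.20000105] 0.050115443561623424 4.9083
[ 0.47520404 -0.08633711  0.20020911] [-0.72 -0.64  2.48  0.7   0.91  0.38]
[ 0.47517735 -0.08620513  0.0202102 ] [-0.72 -0.11  2.55  1.29  0.56 -0.38] 7.3417 [-0.2  0.6 -0.1]
```

View pics/s1.png

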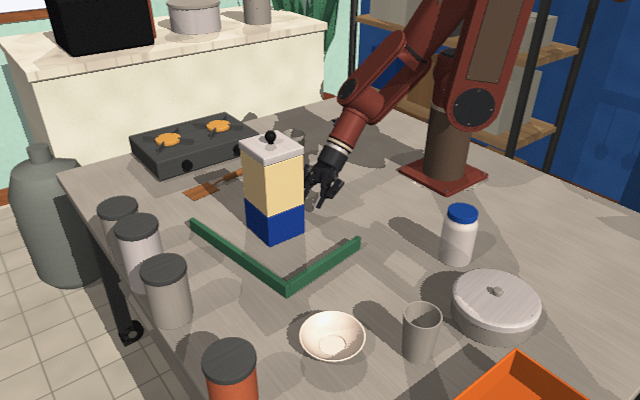

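View pics/t1.png

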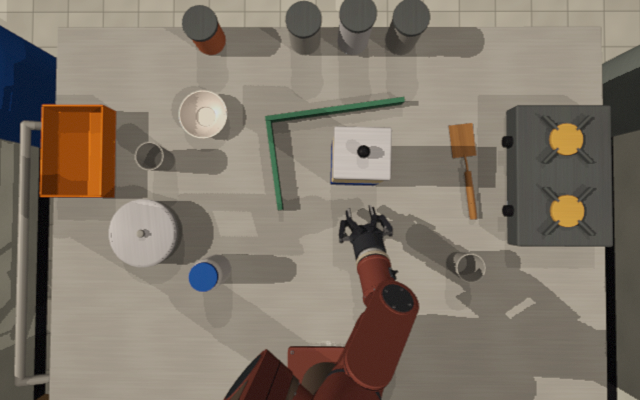

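The two fingertips (350,212) and (375,208) sit centred below the tin's near face, with the body leaning away from it. Starting the x push.

```bash
cat >> h.py <<'E'
def tin():
    im,d,K,T=cloud("top"); P=pts(d,K,T)
    t=(abs(P[...,2]-.252)<.010)&(P[...,0]>.45)&(P[...,0]<.8)&(P[...,1]<.2)&(P[...,1]>-.25)
    n,lab,st,_=cv2.connectedComponentsWithStats(t.astype(np.uint8)); t=lab==1+np.argmax(st[1:,4])
    W=onplane(np.argwhere(t)[:,::-1],K,T,.252)[:,:2]; c,s,a=rect(W)
    if s[0]<s[1]: a+=90
    yaw=(a-90-np.rad2deg(TH)+90)%180-90
    return ((c-C)@R2).round(4),s.round(4),round(yaw,2),im
def kp():
    s=observe(); return ((s['eef_pos'][:2]-C)@R2).round(4),round(s['eef_pos'][2],4),(s['ft_force'][:2]@R2).round(1),s['ft_force'][2].round(1),round(s['time_s'],2)
E
python3 - <<'E'
from h import *
print(tin()[:3])
print(move_l(wp(-.21,-.2,.02),.05,max_force=35)); print(kp())
print(move_l(wp(-.17,-.2,.02),.04,max_force=35)); print(kp())
r=tin(); print(r[:3]); cv2.imwrite("pics/t2.png",r[3][:,:,::-1])
im,_=get_image("scene"); cv2.imwrite("pics/s2.png",im[:,:,::-1])
E
```

```text
(array([-0.1442, -0.2005]), array([0.1218, 0.1121]), np.float64(-9.58))
False
(array([-0.2103, -0.1999]), np.float64(0.0198), array([0.2, 0.8]), np.float64(-0.1), 8.64)
False
(array([-0.171 , -0.2014]), np.float64(0.0193), array([-9.3, -3.7]), np.float64(3.9), 9.79)
(array([-0.1139, -0.1925]), array([0.1124, 0.122 ]), np.float64(-0.38))
```

View pics/s2.png

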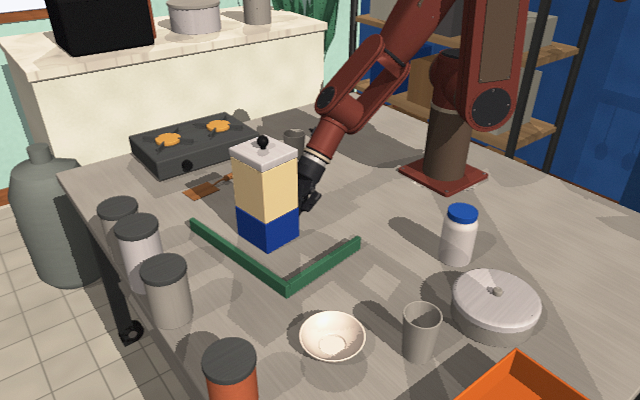

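The tin has squared up to the fingers (yaw −0.4°) and slides at about 10 N. Continuing to the back arm.

Run:
```python
from h import *
print(move_l(wp(-.122,-.2,.02),.04,max_force=35)); print(kp())
print(move_l(wp(-.100,-.2,.02),.02,max_force=22)); print(kp())
r=tin(); print(r[:3])
move_l(wp(-.13,-.2,.02),.08); print(kp()); 
move_l(wp(-.23,-.2,.02),.1); print(kp())
r=tin(); print(r[:3]); cv2.imwrite("pics/t3.png",r[3][:,:,::-1])
im,_=get_image("scene"); cv2.imwrite("pics/s3.png",im[:,:,::-1])
```

```text
False
(array([-0.1233, -0.1999]), np.float64(0.019), array([-13.9,  -0.5]), np.float64(7.9), 11.24)
True
(array([-0.1114, -0.1994]), np.float64(0.0178), array([-0.2, -0.8]), np.float64(-0.6), 11.96)
(array([-0.0544, -0.1906]), array([0.1125, 0.1219]), np.float64(0.11))
(array([-0.1302, -0.2002]), np.float64(0.0201), array([0.3, 0.1]), np.float64(0.4), 12.39)
(array([-0.2295, -0.2003]), np.float64(0.0204), array([0.6, 0.5]), np.float64(0.1), 13.54)
(array([-0.0546, -0.1905]), array([0.1127, 0.1219]), np.float64(0.04))
```

View pics/t3.png

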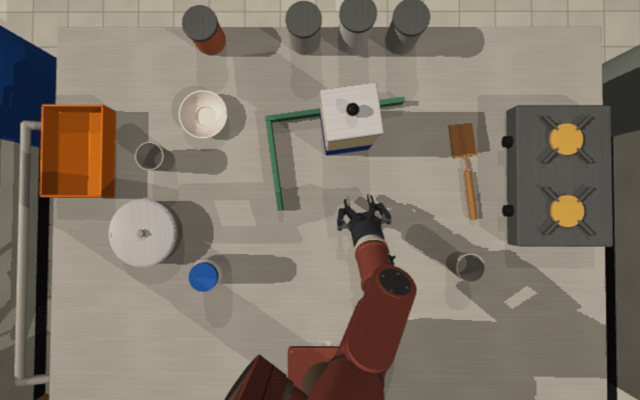

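View pics/s3.png

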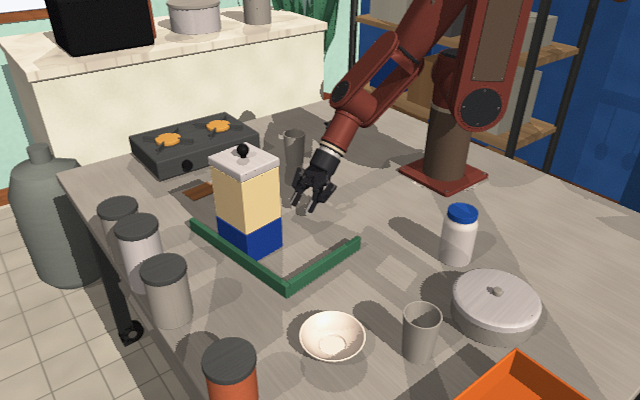

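The tin is flat against the back arm, with the lid centred at (352,109), x_k ≈ −55 mm and yaw 0°. Going round to its −y side now.

Run:
```python
from h import *
move_l(wp(-.26,-.2,.2),.2)
for p in [((-.22,-.33,.2),45,45),((-.065,-.34,.2),90,50)]:
    movep(wp(*p[0]),ori(*p[1:])); print(kp(),observe()['q'].round(2))
move_l(wp(-.065,-.30,.02),.15); print(kp(),observe()['q'].round(2))
r=tin(); print(r[:3]); cv2.imwrite("pics/t4.png",r[3][:,:,::-1])
im,_=get_image("scene"); cv2.imwrite("pics/s4.png",im[:,:,::-1])
```

```text
(array([-0.2202, -0.329 ]), np.float64(0.1989), array([0.6, 0.6]), np.float64(0.3), 15.69) [-0.93  0.19  1.82  0.75  1.46 -0.51]
(array([-0.0652, -0.3395]), np.float64(0.201), array([-0.2, -1.1]), np.float64(-0.5), 16.63) [-0.65  0.89  0.87  0.63  2.   -0.71]
(array([-0.0643, -0.3009]), np.float64(0.0214), array([0.9, 0.6]), np.float64(-0.9), 18.02) [-0.61  1.03  0.99  0.6   1.76 -0.84]
(array([-0.0548, -0.1906]), array([0.1131, 0.1219]), np.float64(0.04))
```

View pics/t4.png

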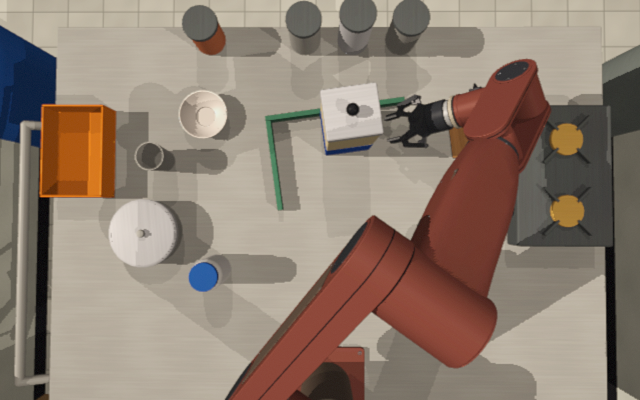

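View pics/s4.png

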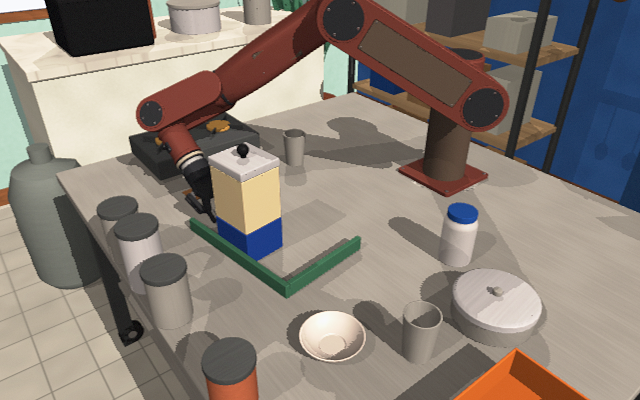

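Run:
```python
from h import *
im,d,K,T=cloud("top"); P=pts(d,K,T)
k=P.copy(); k[...,:2]=(P[...,:2]-C)@R2
m=(im.max(2)<70)&(k[...,1]<-.25)&(k[...,1]>-.4)&(abs(k[...,0]+.05)<.12)&(k[...,2]>.02)
for a,b in((-.17,-.12),(-.12,-.1),(-.1,-.08),(-.04,-.03),(-.03,-.02),(-.02,-.01),(-.01,0),(0,.02),(.02,.05)):
    q=k[m&(k[...,0]>=a)&(k[...,0]<b)]
    print(a,b,len(q), q[:,2].min().round(3) if len(q) else '',q[:,2].max().round(3) if len(q) else '', q[:,1].max().round(3) if len(q) else '')
```

```text
-0.17 -0.12 61 0.067 0.102 -0.334
-0.12 -0.1 144 0.038 0.125 -0.306
-0.1 -0.08 316 0.031 0.152 -0.304
-0.04 -0.03 120 0.033 0.141 -0.302
-0.03 -0.02 46 0.038 0.105 -0.305
-0.02 -0.01 45 0.056 0.093 -0.329
-0.01 0 13 0.091 0.103 -0.368
0 0.02 28 0.02 0.038 -0.295
0.02 0.05 0
```

Measured from depth, the finger parts stay inside x_k = 0 and above the kerb. Pushing along +y_k.

Run:
```python
from h import *
X=-.066
print(move_l(wp(X,-.26,.02),.05,max_force=35),kp())
print(move_l(wp(X,-.21,.02),.04,max_force=38),kp())
r=tin(); print(r[:3]); cv2.imwrite("pics/t5.png",r[3][:,:,::-1])
im,_=get_image("scene"); cv2.imwrite("pics/s5.png",im[:,:,::-1])
```

```text
False (array([-0.0659, -0.2603]), np.float64(0.0201), array([-0.4,  0.2]), np.float64(0.2), 19.12)
False (array([-0.0659, -0.2128]), np.float64(0.02), array([ -0.8, -10.7]), np.float64(-0.5), 20.52)
(array([-0.0544, -0.149 ]), array([0.1128, 0.1215]), np.float64(-0.05))
```

View pics/t5.png

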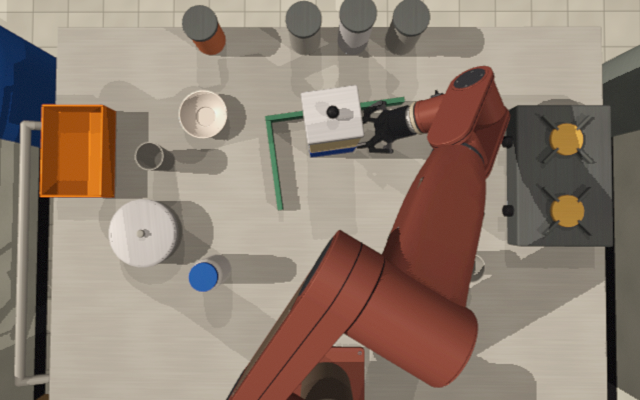

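View pics/s5.png

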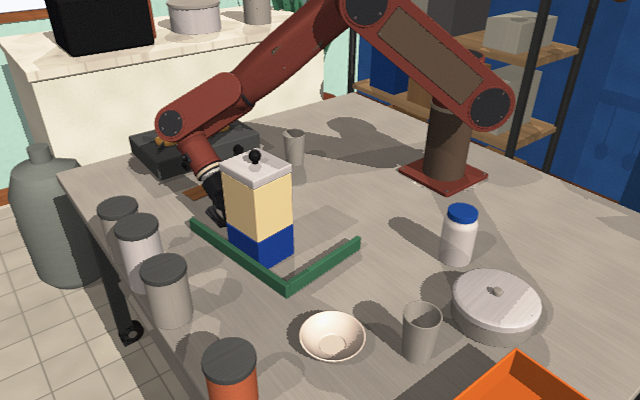

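The tin slides flush along the back arm at about 11 N. Continuing into the corner.

Run:
```python
from h import *
X=-.066
print(move_l(wp(X,-.134,.02),.04,max_force=38),kp())
print(tin()[:3])
print(move_l(wp(X,-.108,.02),.02,max_force=22),kp())
r=tin(); print(r[:3]); 
move_l(wp(X,-.15,.02),.08)
r=tin(); print(r[:3],kp()); cv2.imwrite("pics/t6.png",r[3][:,:,::-1])
im,_=get_image("scene"); cv2.imwrite("pics/s6.png",im[:,:,::-1])
```

```text
False (array([-0.0657, -0.137 ]), np.float64(0.0199), array([ -1.6, -10.6]), np.float64(-0.8), 22.67)
(array([-0.0543, -0.0736]), array([0.1129, 0.1215]), np.float64(-0.2))
True (array([-0.0656, -0.1223]), np.float64(0.0197), array([-0.5, -3.2]), np.float64(2.8), 23.62)
(array([-0.0541, -0.0587]), array([0.1128, 0.1216]), np.float64(-0.16))
(array([-0.0542, -0.0587]), array([0.1129, 0.1216]), np.float64(-0.15)) (array([-0.0661, -0.1501]), np.float64(0.0198), array([0.2, 0.5]), np.float64(0.1), 24.23)
```

View pics/t6.png

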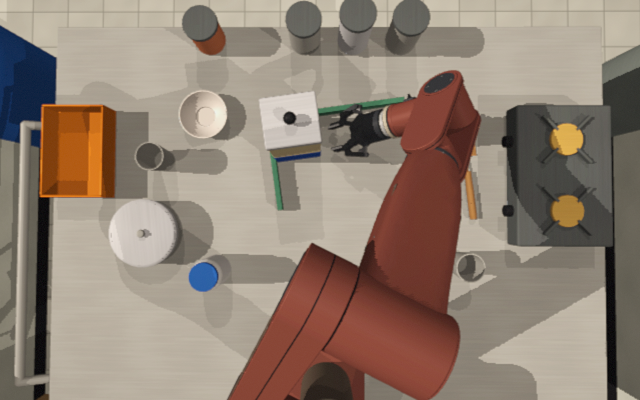

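View pics/s6.png

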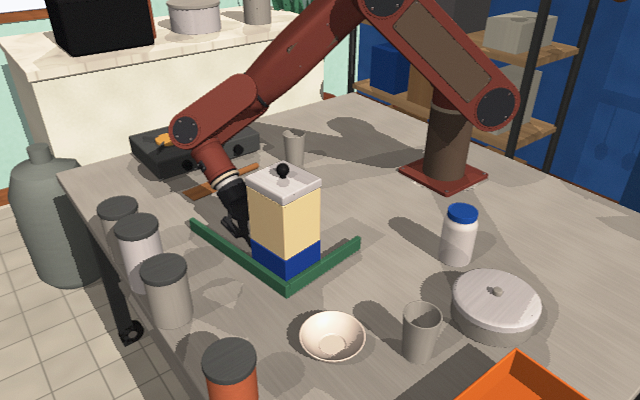

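The tin is home at (−54.2, −58.7) mm with yaw −0.15°, and both stops showed a force rise. Retracting and taking a last look.

Run:
```python
from h import *
move_l(wp(-.066,-.30,.03),.15); move_l(wp(-.066,-.34,.25),.2); hold(.5)
r=tin(); print(r[:3],kp()); cv2.imwrite("pics/t7.png",r[3][:,:,::-1])
im,_=get_image("scene"); cv2.imwrite("pics/s7.png",im[:,:,::-1])
im0=np.load("/tmp/top0.npz")["im"].astype(int); df=(abs(im0-r[3]).max(2)>40).astype(np.uint8)*255
cv2.imwrite("pics/d7.png",np.hstack([df[:,:320],r[3][:,:320,0]]))
```

```text
(array([-0.0541, -0.0587]), array([0.1128, 0.1217]), np.float64(-0.05)) (array([-0.066, -0.34 ]), np.float64(0.25), array([-0.5,  0.2]), np.float64(0.4), 27.24)
```

View pics/t7.png

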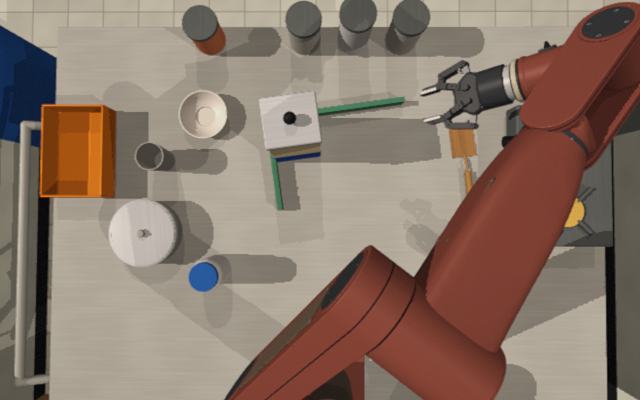

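View pics/s7.png

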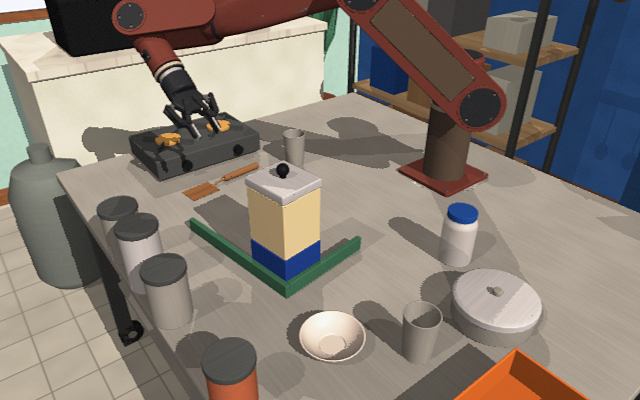

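The hand is clear and the tin sits squarely in the corner, with the lid centred at (290,118). The dish, jar, dabba, both tumblers and spatula are where they started.

Run:
```python
from plant import *
job_done(); print(observe()['time_s'])
```

```text
the job is handed in; nothing more can be done
the job is handed in; nothing more can be done
```

The tin is parked in the inner corner of the kerb, up against both arms, and the job is handed in at about 27 s of the 64 s allowed.

- **Pushes:** I used two fingertips low on the blue band, with the hand tilted back so its body stayed off the cream part. The first push went +x to the back arm, the second +y along that arm to the left arm. Sliding took about 10–14 N, and each push ended on a clear force rise at the kerb.
- **Final position:** The overhead camera put the tin's centre at x = −54.1 mm, y = −58.7 mm in the kerb frame, with yaw −0.05°. Fully home is −55 and −60 mm. The 1 mm or so of difference is within the 2 mm calibration error, and both contacts were felt.
- **Everything else:** The hand is clear at 0.25 m height. In the last pictures all six bystanders look unmoved, judged by eye; I did not measure their positions again.
- **Disagreement:** The scene camera's rough kerb fit was 8–9 mm off the top camera's, because it sees the kerb's side faces. I relied on the top camera, and the force stops agreed with it.

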